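# Tip a leg blank onto the marking-out board and seat it against the fence

## Task

The square walnut leg blank stands on end on the low landing of the marking-out board. Slide it forward, still upright, until its base is against the step, tip it over the step by pushing high on its face so that it lies on its side on the bed, then push it along the bed until its end is flush against the end fence's facing plate and hold it pressed firmly home there, with about 15 N, for about a second. Never push it with more than 25 N, and leave the turned peg, the wood offcut and the sliding bevel beside the board where they are.

Things in the scene. Friction and masses are not known exactly. Their poses are not given: they have to be found in the camera images.
- leg_blank: glued-up walnut block, 92 x 92 mm and 112 mm tall as it stands on end, 0.45 to 0.7 kg, too thick for most grippers. Origin at its centre, 56 mm above its underside and 46 mm behind each side face; z along its length, up while it stands; x, y normal to its side faces, within 0.15 rad of the board's x, y at the start. Sliding it takes 2 to 7 N
- blank_top (a point): centre of the blank's top end face, 56 mm along its z from its centre; axes as the blank's. Pushed this high away from the step the blank may topple early; pushed at half height or lower it slides. At the step, a push of 2 to 5 N within 25 mm of the top tips it; the face turns about the step's edge, and past a lean of about 50 degrees the blank falls onto the bed by itself
- marking_board: plywood board 180 mm wide, fixed to the table. Origin at table level below the middle of the step; x along the board from the landing over the step to the end fence, y to its left, z up. Landing: x from -150 to 0 mm, its top 10 mm above the table. Bed: level, from x = 0 to the fence strip at x = 165 mm, top 22 mm above the table; a blank lying there on its side has its centre at height 68 mm
- step_edge (a point): middle of the top edge of the step between landing and bed, 22 mm above the table; axes as the board's. The step's face is upright, 12 mm high, its edge rounded to 4 mm radius. A blank tipped over it overhangs it towards the landing by up to 20 mm with its base end, and its top end is then 20 to 80 mm short of the facing plate
- end_fence: upright strip fixed across the bed's far end, 180 mm wide, 22 mm thick, 50 mm high. Origin in its front face, middle of its lower edge; axes as the board's. On it is clamped a rigid facing plate, 160 mm wide, 44 mm high, its front 8 to 24 mm before the strip's front, different each time and not measured: find it by feel. Friction on the bed takes 2 to 7 N of the push, only the rest presses on it
- peg: turned walnut leg stub standing on end on the table right of the step, 38 mm diameter, 112 mm tall, origin at the middle of its underside; leave alone
- offcut: pale wood offcut 32 x 70 x 20 mm lying on the table right of the landing, origin at the middle of its underside; leave alone
- bevel: sliding bevel 24 x 130 x 20 mm lying on the table right of the bed, alongside it, origin at the middle of its underside; leave alone

How it is judged (in metres and radians):
On the way, in this order (a step that is already met when the one before it is completed fails the run):
1. the blank stands upright with its base against the step (gap under 4 mm) (x of leg_blank in the frame of marking_board above -0.05 m and angle between leg_blank's own z axis and vertical below 0.12 rad), for 0.1 s.
2. the blank lies at rest on its side on the bed (angle between leg_blank's own z axis and vertical between 1.5 and 1.64 rad and height (world z) of leg_blank between 0.063 and 0.073 m and linear speed of leg_blank below 0.03 m/s), for 0.1 s.
3. the blank is pressed squarely against the end fence (its facing plate) with more than 5 N (contact force between leg_blank and end_fence above 5 N and angle between the z axis of leg_blank and the x axis of end_fence, either way round below 0.035 rad), for 0.3 s.
At the end, for the whole second after the job is handed in: the blank lies flat on its side on the bed (level within 0.03 rad), within 45 mm of the board's middle line, its far end still at the facing plate (less than 26.5 mm from the fixed strip, the plate standing out 8 to 24 mm), square within 2 degrees, at rest and released (angle between leg_blank's own z axis and vertical between 1.54 and 1.6 rad and height (world z) of leg_blank between 0.063 and 0.073 m and x of leg_blank in the frame of end_fence above -0.0825 m and y of leg_blank in the frame of end_fence between -0.045 and 0.045 m and angle between the z axis of leg_blank and the x axis of end_fence, either way round below 0.035 rad and linear speed of leg_blank below 0.01 m/s); the robot touches nothing.
It fails at once if the blank is pushed with more than 25 N (contact force between any of the arm, the fingers and leg_blank above 25 N).
It fails at once if the peg, the offcut or the bevel is moved by more than 15 mm (distance of any of peg, offcut, bevel from where it was at the start of the episode above 0.015 m).
It also fails if it takes over 64 s, if anything falls off the work surface, if the arm or the gripper's body presses on something with over 40 N, if the wrist force passes 120 N, or if a joint passes its speed limit or range.

## Robot

A 6-joint arm with a two-finger parallel gripper is mounted at the origin on a cart in front of the work surface, level with it; the furniture and walls round the work are solid. World frame = base frame: x ahead of the robot, y to its left, z up, the work surface at z = 0. Lengths are in m, angles in degrees, forces in N, time in s.
With the tool pointing down it reaches from about 0.325 to 0.775 m from the base axis. Payload 5.5 kg.
Tool frame: the origin (TCP) lies at the very end of the fingers, on their centre line; the grasp point (between the pads) lies 19 mm behind it; z points along the fingers, y is the line along which they close (so a half turn about z gives the same grasp; the last joint's range is limited). The gripper opens to 85 mm and grips with 20 to 120 N. Pads are 22 mm wide; open, the fingers measure 114 mm over their backs; the gripper's body (76 mm by 85 mm) begins 54 mm behind the grasp point. The pads swing forward as they close: fully open they stand 13 mm farther back than shut.
Start: joints at [66.881, 5.22, 70.514, -0, 104.267, -3.249], TCP at [0.204, 0.564, 0.231] pointing down, gripper open.
Joint ranges: [-164.24, 164.24], [-49.07, 125.15], [9.68, 141.18], [-86.29, 266.29], [3.28, 154.24], [-151.56, 151.56]. Speed limits (degrees/s): [147.25, 147.25, 172.46, 180, 180, 180].

## Interface

Orientations are given as [roll, pitch, yaw] about the fixed x, y, z axes, in that order (R = Rz(yaw) Ry(pitch) Rx(roll)).
In Python, from workcell import arm gives the robot as it stands.
- The arm moves only by the tool servo_tool, never from a script. Its argument "commands" is a list of rows, each a list of 7 numbers: the opening, from 0 (shut) to 1 (fully open), then the shift along the tool's x, y, z normalised to -1 to 1, where 1 is 500 mm, then the turn, a rotation vector about the tool's x, y, z normalised to -1 to 1, where 1 is 120 degrees. A call has 1 to 12 rows; each row shifts and turns the commanded pose from where the row before left it, along the tool's axes as they then stand; what a row does not reach is not made up. A row lasts 1/12 s, in which the tool goes at most 41.7 mm and 7.16 degrees, less where a joint would pass 70% of its speed; a pose out of reach is approached as far as the arm can. A call with a number of a shift or a turn outside -1 to 1 is refused whole. A call with a gripper value outside its range is refused whole. The fingers move at their own pace and stop on an object; "force" is the grip in N (left out, the last holds). Time passes only in rows, so rows that do not move let the fingers close. It gives the time, the measured TCP pose, the force, the opening and the grip force at its end, in the units of the state.
- arm.sense(): the state, without advancing time (a new reading comes with each control period).
- arm.capture(name): name is "scene" or "top" or "wrist"; returns a dict with "color" (420x560x3 uint8, red, green, blue), "K" (3x3 intrinsics, pixels), "extrinsics" (4x4, takes a point from camera to world coordinates); the wrist camera has in their place "mount" (4x4, takes a point from camera to tool coordinates, whose origin is the TCP and whose axes are the flange's). Camera axes: x right, y up, looking along -z (the intrinsics and any distortion apply to the point x, -y, -z); pixel columns grow to the right and rows downward; lengths in m; the calibration is good to about 2 mm. A picture is of the moment at which its call begins: read the wrist's pose just before it. There is no depth.
- arm.finish_job(): hands the job in; it is judged then, once.
Trained networks look in a picture, given as the dict that the camera call returned (one of the last four; its "shot" number tells which), for a name from the list of things; names that differ only in an ending like _2 or _b are one class to them, and where a whole thing is asked for, a point or a joint stands for the part that bears it (a point fixed in the world has none). Each returns a list of dicts, best first, with "score" (0 to 1); they miss things now and then, are a little off and sometimes report something else, mostly with a low value. They report only what shows in the picture. A call takes as long as a camera call.
- arm.find_in(picture, name): "location" ([x, y, z] in m, in world coordinates, good to about 4 mm: the middle of the surface that is visible of it).
- arm.cut_out(picture, name): "region" (420x560 bool, what is visible of it).
The state is a dict: "clock": time; "qpos": joint angles; "qd": joint speeds; "tau": joint torques, N m; "ee_pos": TCP position; "tcp_rot": TCP orientation; "contact_force": force on the tool from outside, world axes, zero at the start; "torque": the same for the moment, N m; "finger_gap": opening from 0.0 (shut) to 1.0 (fully open); "grasp_force": force on a finger pad.
Only numpy, scipy, OpenCV 4.12 (cv2) and the standard library are available. Lean on these libraries where they do the work, as an engineer would, in place of code of your own. Each camera call takes 0.05 s, during which the arm holds its last target. There are 200 camera calls.

## Working session

There is one attempt and no reset: what is moved stays moved. The work goes in short steps, Python scripts to look and compute and a tool call to move; the robot and the scene stay as the last step left them, time stands still between calls to the robot, and variables do not carry over. Pictures are saved under pics/ and viewed, at most 10 in all, crops included, and the job is handed in when it is done.

Besides the shell and the picture viewer there is one more tool, called after "Request:" as name(argument=value, ...), one argument or row to a line, values as JSON. servo_tool: Moves the arm, as the interface text tells. Its arguments: {"type":"object","properties":{"commands":{"type":"array","items":{"type":"array","items":{"type":"number"}}},"force":{"type":"number"}},"required":["commands"]}

```bash
mkdir -p pics; ls
python3 - <<'E'
from workcell import arm
import cv2, numpy as np
s=arm.sense(); print({k:np.round(v,3).tolist() for k,v in s.items()})
ims=[]
for n in ("scene","top"):
    p=arm.capture(n); cv2.imwrite(f"pics/{n}0.png",p["color"][:,:,::-1])
    for o in ("leg_blank","marking_board","end_fence","step_edge","peg","offcut","bevel"):
        try: print(n,o,[(np.round(d["location"],3).tolist(),round(d["score"],2)) for d in arm.find_in(p,o)[:2]])
        except Exception as e: print(n,o,e)
    np.savez(f"{n}.npz",K=p["K"],E=p["extrinsics"])
    print({k:v for k,v in p.items() if k not in("color",)})
E
```

```text
pics
{'clock': 0.0, 'qpos': [66.882, 5.263, 70.58, -0.0, 104.267, -3.25], 'qd': [0.001, 0.084, 0.017, 0.024, -0.032, -0.036], 'tau': [-0.0, -45.873, -41.802, -0.0, 0.012, 0.0], 'ee_pos': [0.204, 0.564, 0.23], 'tcp_rot': [-179.89, -0.006, 160.132], 'contact_force': [0.095, -0.42, 0.028], 'torque': [0.03, -0.023, 0.017], 'grasp_force': 0.0, 'finger_gap': 1.002}
scene leg_blank [([0.507, -0.15, 0.122], 0.9)]
scene marking_board [([0.615, -0.236, 0.019], 0.63)]
scene end_fence [([0.71, -0.294, 0.062], 0.92)]
scene step_edge [([0.62, -0.237, 0.025], 0.65)]
scene peg [([0.501, -0.366, 0.066], 0.95)]
scene offcut [([0.418, -0.322, 0.02], 0.72)]
scene bevel [([0.59, -0.388, 0.012], 0.72)]
{'K': array([[470.51073022,   0.        , 277.37927085],
       [  0.        , 470.51073022, 223.63380219],
       [  0.        ,   0.        ,   1.        ]]), 'extrinsics': array([[-0.99555417, -0.06612319,  0.06707923,  0.67057289],
       [ 0.09396966, -0.74601975,  0.65926037,  0.27157048],
       [ 0.00645003,  0.66263283,  0.74891664,  0.75036253],
       [ 0.        ,  0.        ,  0.        ,  1.        ]]), 'shot': 1}
top leg_blank [([0.494, -0.177, 0.12], 0.72)]
top marking_board [([0.606, -0.255, 0.022], 0.58)]
top end_fence [([0.701, -0.313, 0.069], 0.94)]
top step_edge [([0.607, -0.252, 0.023], 0.7)]
top peg [([0.496, -0.375, 0.109], 0.75)]
top offcut [([0.421, -0.321, 0.02], 0.62)]
top bevel [([0.596, -0.395, 0.014], 0.74)]
{'K': array([[435.08656769,   0.        , 277.94946069],
       [  0.        , 435.08656769, 205.0746541 ],
       [  0.        ,   0.        ,   1.        ]]), 'extrinsics': array([[ 0.00157815,  0.9856559 , -0.16876005,  0.4449839 ],
       [-0.99941297,  0.00733013,  0.03346624, -0.28379454],
       [ 0.03422323,  0.16860817,  0.98508886,  0.95771469],
       [ 0.        ,  0.        ,  0.        ,  1.        ]]), 'shot': 2}
```

View pics/top0.png

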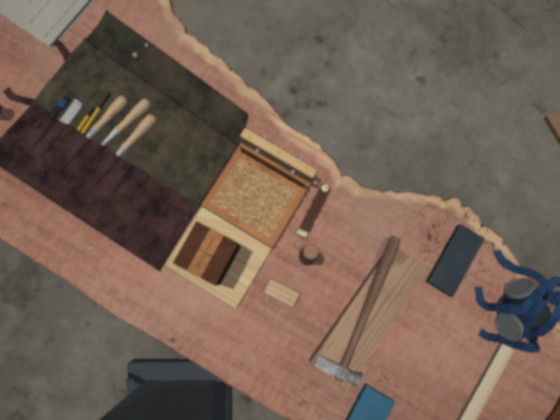

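View pics/scene0.png

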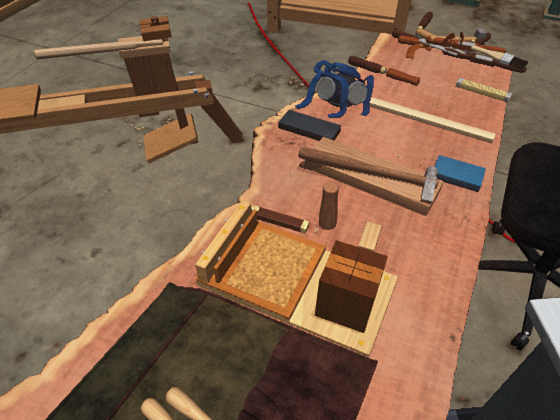

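Run:
```python
import cv2, numpy as np
a=cv2.imread("pics/top0.png")[115:315,155:345]; cv2.imwrite("pics/topc.png",cv2.resize(a,None,fx=3,fy=3,interpolation=cv2.INTER_CUBIC)[:600])
b=cv2.imread("pics/scene0.png")[190:360,190:410]; cv2.imwrite("pics/scenec.png",cv2.resize(b,None,fx=3.5,fy=3.5,interpolation=cv2.INTER_CUBIC))
```

```text
(no output)
```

View pics/topc.png

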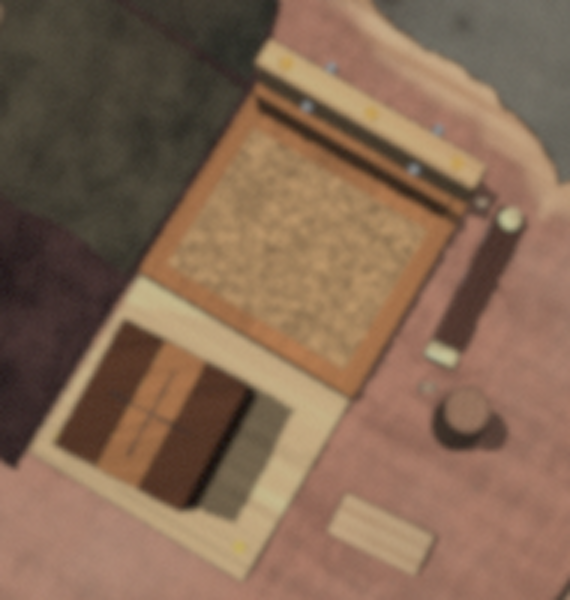

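View pics/scenec.png

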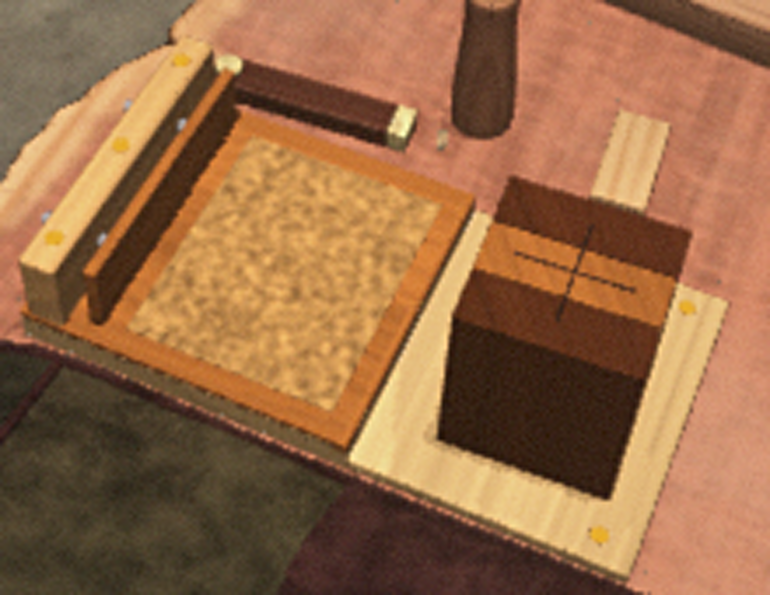

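```bash
cat > geo.py <<'E'
import numpy as np
from scipy.optimize import least_squares
C={n:np.load(f"{n}.npz") for n in("top","scene")}
def proj(n,P):
    E=C[n]["E"];K=C[n]["K"];p=(np.atleast_2d(P)-E[:3,3])@E[:3,:3]
    p=p*[1,-1,-1];q=p@K.T;return q[:,:2]/q[:,2:]
def px(n,l):
    l=np.array(l,float)
    return (l+.5)/3-.5+[155,115] if n=="top" else (l+.5)/3.5-.5+[190,190]
def T(v,P):
    c,s=np.cos(v[2]),np.sin(v[2]);P=np.array(P,float)
    return np.c_[v[0]+c*P[:,0]-s*P[:,1],v[1]+s*P[:,0]+c*P[:,1],P[:,2]]
def fit(obs,v0):
    f=lambda v:np.concatenate([(proj(n,T(v,P))-px(n,q)).ravel() for n,P,q in obs])
    r=least_squares(f,v0);return r.x,r.fun
E
python3 - <<'E'
from geo import *
b=[("top",[[0,.09,.022],[0,-.09,.022],[-.15,.09,.01],[-.15,-.09,.01],[.187,.09,.072],[.187,-.09,.072]],[[141,273],[355,397],[33,448],[244,579],[272,40],[487,165]]),
("scene",[[0,-.09,.022],[0,.09,.022],[-.15,.09,.01],[-.15,-.09,.01]],[[474,200],[347,447],[630,578],[726,300]])]
h=.046
k=[("top",[[h,h,.122],[h,-h,.122],[-h,-h,.122],[-h,h,.122]],[[126,321],[252,388],[190,508],[56,443]]),
("scene",[[h,-h,.122],[-h,-h,.122],[-h,h,.122],[h,h,.122]],[[512,177],[691,234],[644,378],[454,315]])]
for o in (b,k):
  for sub in (o,o[:1],o[1:]):
    v,r=fit(sub,[.6,-.25,-.5]);print(np.round(v,4),np.degrees(v[2]).round(2),np.round(r,1))
    if sub is o:
        if o is b:B=v
        else:
            c,s=np.cos(B[2]),np.sin(B[2]);d=v[:2]-B[:2];print("blank in board",c*d[0]+s*d[1],-s*d[0]+c*d[1],np.degrees(v[2]-B[2]))
E
```

```text
[ 0.56   -0.2264 -0.5325] -30.51 [-0.5 -1.3 -0.5 -0.2 -1.3  0.5  0.2  0.5 -0.2 -2.   1.4 -1.2  1.  -1.5
  0.2 -0.   0.2 -0.3  1.5 -0. ]
[ 0.5588 -0.2268 -0.5323] -30.5 [-0.3 -0.8 -0.4  0.4 -1.2  1.1  0.3  1.1 -0.  -1.4  1.6 -0.6]
[ 0.5617 -0.2252 -0.5249] -30.07 [-0.1 -1.1 -0.4  0.8 -0.1  0.   0.6 -0. ]
[ 0.4964 -0.1756 -0.4762] -27.28 [ 0.1 -2.   0.3 -2.2 -2.2  1.1 -0.4  0.1  0.1 -1.4  1.1 -1.8  1.2  0.1
 -0.2 -0.2]
blank in board -0.08052893224989126 0.011512122359027883 3.227924085745706
[ 0.4951 -0.1767 -0.4672] -26.77 [ 0.4 -1.2  0.8 -1.8 -1.4  1.8  0.2  1.1]
[ 0.4977 -0.1742 -0.484 ] -27.73 [-0.2 -0.8  0.8 -0.9  0.4  1.  -1.   0.3]
```

Request:
servo_tool(
  commands=[
    [0.5, -0.0443, -0.0581, 0, 0, 0, 0],
    [0.5, -0.0443, -0.0581, 0, 0, 0, 0],
    [0.5, -0.0443, -0.0581, 0, 0, 0, 0],
    [0.5, -0.0443, -0.0581, 0, 0, 0, 0],
    [0.5, -0.0443, -0.0581, 0, 0, 0, 0],
    [0.5, -0.0443, -0.0581, 0, 0, 0, 0],
    [0.5, -0.0443, -0.0581, 0, 0, 0, 0],
    [0.5, -0.0443, -0.0581, 0, 0, 0, 0],
    [0.5, -0.0443, -0.0581, 0, 0, 0, 0],
    [0.5, -0.0443, -0.0581, 0, 0, 0, 0],
  ],
)

```text
clock: 1.63
ee_pos: [0.3135, 0.2142, 0.2315]
tcp_rot: [180.0, 0.0, 160.2]
contact_force: [1.4, 0.1, 0.4]
finger_gap: 0.5
grasp_force: 0.0
```

Request:
servo_tool(
  commands=[
    [0.5, -0.0443, -0.0581, 0, 0, 0, 0],
    [0.5, -0.0443, -0.0581, 0, 0, 0, 0],
    [0.5, -0.0443, -0.0581, 0, 0, 0, 0],
    [0.5, -0.0443, -0.0581, 0, 0, 0, 0],
    [0.5, -0.0443, -0.0581, 0, 0, 0, 0],
    [0.5, -0.0443, -0.0581, 0, 0, 0, 0],
    [0.5, -0.0443, -0.0581, 0, 0, 0, 0],
    [0.5, -0.0443, -0.0581, 0, 0, 0, 0],
    [0.5, -0.0443, -0.0581, 0, 0, 0, 0],
    [0.5, 0, 0, 0, 0, 0, 0.044],
    [0.5, 0, 0, 0, 0, 0, 0.044],
    [0.5, 0, 0, 0, 0, 0, 0],
  ],
)

```text
clock: 2.63
ee_pos: [0.4121, -0.0987, 0.2312]
tcp_rot: [-180.0, -0.0, 149.3]
contact_force: [0.9, 0.7, 0.9]
finger_gap: 0.501
grasp_force: 0.0
```

Request:
servo_tool(
  commands=[
    [0.5, 0, 0, 0, 0, -0.042, 0],
    [0.5, 0, 0, 0, 0, -0.042, 0],
    [0.5, 0, 0, 0, 0, -0.042, 0],
    [0.5, 0, 0, 0, 0, -0.042, 0],
    [0.5, 0, 0, 0, 0, 0, 0],
    [0.5, 0, 0, 0, 0, 0, 0],
  ],
)

```text
clock: 3.13
ee_pos: [0.4116, -0.0969, 0.2317]
tcp_rot: [-180.0, 20.2, 149.8]
contact_force: [-0.1, 0.1, 0.7]
finger_gap: 0.501
grasp_force: 0.0
```

```bash
cat > go.py <<'E'
import sys
from workcell import arm
import numpy as np
from scipy.spatial.transform import Rotation as R
B=np.array([.56,-.2264,0]);RB=R.from_euler("z",-30.4,degrees=True)
s=arm.sense();p=np.array(s["ee_pos"]);r=R.from_euler("xyz",s["tcp_rot"],degrees=True)
b=RB.inv().apply(p-B);print("t",s["clock"],"board",np.round(b,4),"rot",np.round(s["tcp_rot"],1),"F board",np.round(RB.inv().apply(s["contact_force"]),1))
for a in sys.argv[1:]:
    t=np.array(eval(a));d=r.inv().apply(RB.apply(t-b))/.5;print(a,"tool shift",np.round(d,4),"mm",round(np.linalg.norm(t-b)*1000,1));b=t
print("fwd 10mm",np.round(r.inv().apply(RB.apply([.02,0,0])),4),"left 10mm",np.round(r.inv().apply(RB.apply([0,.02,0])),4),"up 10mm",np.round(r.inv().apply([0,0,.02]),4))
E
python3 go.py "[-.165,.011,.2]" "[-.165,.011,.042]" "[-.142,.011,.042]"
```

```text
t 3.1333 board [-0.1935  0.0366  0.2317] rot [-180.    20.2  149.8] F board [-0.2  0.   0.7]
[-.165,.011,.2] tool shift [-0.0316 -0.0513  0.0792] mm 49.8
[-.165,.011,.042] tool shift [0.109  0.     0.2966] mm 158.0
[-.142,.011,.042] tool shift [-0.0432 -0.0001  0.0159] mm 23.0
fwd 10mm [-0.0188 -0.0001  0.0069] left 10mm [-0.0001  0.02    0.    ] up 10mm [-0.0069 -0.     -0.0188]
```

Request:
servo_tool(
  commands=[
    [0.5, -0.0158, -0.0257, 0.0396, 0, 0, 0],
    [0.5, -0.0158, -0.0257, 0.0396, 0, 0, 0],
    [0.5, 0.0218, 0, 0.0593, 0, 0, 0],
    [0.5, 0.0218, 0, 0.0593, 0, 0, 0],
    [0.5, 0.0218, 0, 0.0593, 0, 0, 0],
    [0.5, 0.0218, 0, 0.0593, 0, 0, 0],
    [0.5, 0.0218, 0, 0.0593, 0, 0, 0],
    [0.5, 0, 0, 0, 0, 0, 0],
    [0.5, 0, 0, 0, 0, 0, 0],
  ],
)

```text
clock: 3.88
ee_pos: [0.4227, -0.1342, 0.0401]
tcp_rot: [-179.9, 19.8, 149.6]
contact_force: [-0.0, -0.3, 1.5]
finger_gap: 0.5
grasp_force: 0.0
```

```bash
python3 go.py "[-.142,.011,.042]"; python3 -c "
from workcell import arm
import cv2
p=arm.capture('scene');cv2.imwrite('pics/s1.png',p['color'][60:,120:480,::-1])"
```

```text
t 3.8833 board [-0.165   0.0101  0.0401] rot [-179.9   19.8  149.6] F board [ 0.1 -0.3  1.5]
[-.142,.011,.042] tool shift [-0.0446  0.0019  0.0121] mm 23.1
fwd 10mm [-0.0188 -0.      0.0068] left 10mm [-0.    0.02 -0.  ] up 10mm [-0.0068 -0.     -0.0188]
```

View pics/s1.png

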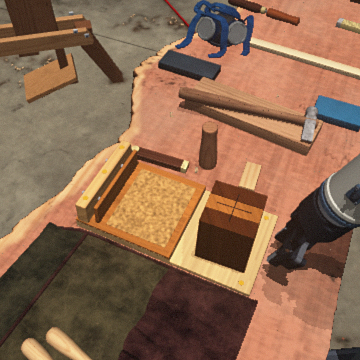

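The picture shows the gripper tilted behind the blank (blank near (232,225) in the crop), clear of everything.

Request:
servo_tool(
  commands=[
    [0.5, -0.0094, 0, 0.0034, 0, 0, 0],
    [0.5, -0.0094, 0, 0.0034, 0, 0, 0],
    [0.5, -0.0094, 0, 0.0034, 0, 0, 0],
    [0.5, -0.0094, 0, 0.0034, 0, 0, 0],
    [0.5, -0.0038, 0, 0.0014, 0, 0, 0],
    [0.5, -0.0038, 0, 0.0014, 0, 0, 0],
    [0.5, -0.0038, 0, 0.0014, 0, 0, 0],
    [0.5, -0.0038, 0, 0.0014, 0, 0, 0],
    [0.5, -0.0038, 0, 0.0014, 0, 0, 0],
    [0.5, -0.0038, 0, 0.0014, 0, 0, 0],
  ],
)

```text
clock: 4.77
ee_pos: [0.4512, -0.1503, 0.0415]
tcp_rot: [180.0, 20.1, 149.6]
contact_force: [-3.1, 3.9, 1.1]
finger_gap: 0.499
grasp_force: 1.9
```

Request:
servo_tool(
  commands=[
    [0.5, -0.0038, 0, 0.0014, 0, 0, 0],
    [0.5, -0.0038, 0, 0.0014, 0, 0, 0],
    [0.5, -0.0038, 0, 0.0014, 0, 0, 0],
  ],
)

```text
clock: 5.02
ee_pos: [0.4566, -0.1537, 0.0415]
tcp_rot: [-180.0, 20.1, 149.6]
contact_force: [-3.3, 2.5, 2.3]
finger_gap: 0.495
grasp_force: 2.0
```

```bash
python3 go.py "[-.11,.011,.042]"
```

```text
t 5.0167 board [-0.126   0.0104  0.0415] rot [-180.    20.1  149.6] F board [-4.1  0.5  2.3]
[-.11,.011,.042] tool shift [-0.0304  0.0013  0.0101] mm 16.0
fwd 10mm [-0.0188  0.      0.0069] left 10mm [ 0.    0.02 -0.  ] up 10mm [-0.0069 -0.     -0.0188]
```

Request:
servo_tool(
  commands=[
    [0.5, -0.0038, 0, 0.0014, 0, 0, 0],
    [0.5, -0.0038, 0, 0.0014, 0, 0, 0],
    [0.5, -0.0038, 0, 0.0014, 0, 0, 0],
    [0.5, -0.0038, 0, 0.0014, 0, 0, 0],
    [0.5, -0.0038, 0, 0.0014, 0, 0, 0],
    [0.5, -0.0038, 0, 0.0014, 0, 0, 0],
    [0.5, -0.0038, 0, 0.0014, 0, 0, 0],
    [0.5, -0.0038, 0, 0.0014, 0, 0, 0],
  ],
)

```text
clock: 5.68
ee_pos: [0.4707, -0.1621, 0.0415]
tcp_rot: [-180.0, 20.2, 149.6]
contact_force: [-2.2, 1.9, 0.2]
finger_gap: 0.497
grasp_force: 1.7
```

Request:
servo_tool(
  commands=[
    [0.5, -0.0019, 0, 0.0007, 0, 0, 0],
    [0.5, -0.0019, 0, 0.0007, 0, 0, 0],
    [0.5, -0.0019, 0, 0.0007, 0, 0, 0],
  ],
)

```text
clock: 5.93
ee_pos: [0.4732, -0.1635, 0.0416]
tcp_rot: [-180.0, 20.2, 149.6]
contact_force: [-3.5, 1.7, -0.2]
finger_gap: 0.503
grasp_force: 1.6
```

```bash
python3 go.py "[-.1,.011,.042]"
```

```text
t 5.9333 board [-0.1067  0.0103  0.0416] rot [-180.    20.2  149.6] F board [-3.9 -0.3 -0.2]
[-.1,.011,.042] tool shift [-0.0128  0.0014  0.0038] mm 6.7
fwd 10mm [-0.0188  0.      0.0069] left 10mm [ 0.    0.02 -0.  ] up 10mm [-0.0069 -0.     -0.0188]
```

Request:
servo_tool(
  commands=[
    [0.5, -0.0019, 0, 0.0007, 0, 0, 0],
    [0.5, -0.0019, 0, 0.0007, 0, 0, 0],
    [0.5, -0.0019, 0, 0.0007, 0, 0, 0],
  ],
)

```text
clock: 6.18
ee_pos: [0.4758, -0.165, 0.0416]
tcp_rot: [-180.0, 20.2, 149.6]
contact_force: [-3.2, 0.7, 0.0]
finger_gap: 0.501
grasp_force: 1.5
```

Request:
servo_tool(
  commands=[
    [0.5, -0.0019, 0, 0.0007, 0, 0, 0],
    [0.5, -0.0019, 0, 0.0007, 0, 0, 0],
  ],
)

```text
clock: 6.35
ee_pos: [0.4776, -0.1661, 0.0416]
tcp_rot: [-180.0, 20.2, 149.6]
contact_force: [-2.8, 1.4, 0.2]
finger_gap: 0.499
grasp_force: 1.4
```

```bash
python3 go.py "[-.1,.011,.042]"
```

```text
t 6.35 board [-0.1016  0.0103  0.0416] rot [-180.    20.2  149.6] F board [-3.1 -0.2  0.2]
[-.1,.011,.042] tool shift [-0.0033  0.0014  0.0003] mm 1.8
fwd 10mm [-0.0188  0.      0.0069] left 10mm [ 0.    0.02 -0.  ] up 10mm [-0.0069 -0.     -0.0188]
```

Request:
servo_tool(
  commands=[
    [0.5, -0.0019, 0, 0.0007, 0, 0, 0],
    [0.5, -0.0019, 0, 0.0007, 0, 0, 0],
  ],
)

```text
clock: 6.52
ee_pos: [0.4786, -0.1665, 0.0414]
tcp_rot: [180.0, 20.0, 149.6]
contact_force: [-12.7, 9.1, 7.3]
finger_gap: 0.501
grasp_force: 7.6
```

Request:
servo_tool(
  commands=[
    [0.5, -0.0019, 0, 0.0007, 0, 0, 0],
    [0.5, 0, 0, 0, 0, 0, 0],
  ],
)

```text
clock: 6.68
ee_pos: [0.4787, -0.1664, 0.0414]
tcp_rot: [180.0, 19.9, 149.6]
contact_force: [-15.6, 9.1, 9.1]
finger_gap: 0.498
grasp_force: 8.9
```

```bash
python3 go.py "[-.1,.011,.042]"
```

```text
t 6.6833 board [-0.1004  0.0106  0.0414] rot [180.   19.9 149.6] F board [-18.   -0.    9.1]
[-.1,.011,.042] tool shift [-0.0013  0.0008 -0.0008] mm 0.9
fwd 10mm [-0.0188  0.      0.0068] left 10mm [0.   0.02 0.  ] up 10mm [-0.0068  0.     -0.0188]
```

Request:
servo_tool(
  commands=[
    [0.5, 0.0094, 0, -0.0034, 0, 0, 0],
    [0.5, 0.0188, 0, -0.0068, 0, 0, 0],
    [0.5, -0.0115, 0, -0.0313, 0, 0, 0],
    [0.5, -0.0115, 0, -0.0313, 0, 0, 0],
    [0.5, -0.0115, 0, -0.0313, 0, 0, 0],
    [0.5, -0.006, 0, -0.0165, 0, 0, 0],
    [0.5, 0, 0, 0, 0, 0, 0],
  ],
)

```text
clock: 7.27
ee_pos: [0.4689, -0.1607, 0.1039]
tcp_rot: [179.9, 20.5, 149.6]
contact_force: [0.5, -0.1, 0.4]
finger_gap: 0.501
grasp_force: 0.0
```

```bash
python3 go.py "[-.1,.011,.1]"
python3 - <<'E'
from workcell import arm
import cv2
p=arm.capture('scene');a=p['color'][190:360,190:410,::-1];cv2.imwrite('pics/s2.png',cv2.resize(a,None,fx=3,fy=3))
E
```

```text
t 7.2667 board [-0.1118  0.0105  0.1039] rot [179.9  20.5 149.6] F board [0.5 0.2 0.4]
[-.1,.011,.1] tool shift [-0.0195  0.001   0.0156] mm 12.5
fwd 10mm [-0.0187  0.      0.007 ] left 10mm [0.   0.02 0.  ] up 10mm [-0.007   0.     -0.0187]
```

View pics/s2.png

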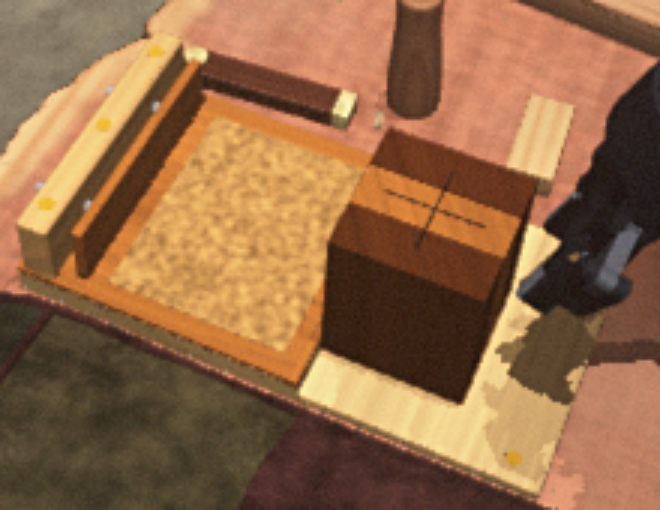

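The blank stands square and upright with its base at the step (edge from (325,350) up), and the gripper is behind it near (580,270).

Request:
servo_tool(
  commands=[
    [0.5, -0.0056, 0, 0.0021, 0, 0, 0],
    [0.5, -0.0056, 0, 0.0021, 0, 0, 0],
    [0.5, -0.0056, 0, 0.0021, 0, 0, 0],
    [0.5, -0.0056, 0, 0.0021, 0, 0, 0],
    [0.5, -0.0068, 0, -0.0011, 0, 0, 0],
    [0.5, -0.0068, 0, -0.0011, 0, 0, 0],
  ],
)

```text
clock: 7.82
ee_pos: [0.4822, -0.1689, 0.1032]
tcp_rot: [-180.0, 20.0, 149.6]
contact_force: [-8.3, 4.4, 7.0]
finger_gap: 0.498
grasp_force: 4.7
```

Request:
servo_tool(
  commands=[
    [0.5, -0.0068, 0, -0.0011, 0, 0, 0],
    [0.5, -0.0068, 0, -0.0011, 0, 0, 0],
    [0.5, -0.0068, 0, -0.0011, 0, 0, 0],
    [0.5, -0.0068, 0, -0.0011, 0, 0, 0],
    [0.5, -0.0068, 0, -0.0011, 0, 0, 0],
    [0.5, -0.0068, 0, -0.0011, 0, 0, 0],
  ],
)

```text
clock: 8.32
ee_pos: [0.4992, -0.1788, 0.1179]
tcp_rot: [180.0, 20.4, 149.6]
contact_force: [-10.5, 4.6, 16.8]
finger_gap: 0.497
grasp_force: 7.9
```

```bash
python3 go.py
python3 - <<'E'
from workcell import arm
import cv2
p=arm.capture('scene');a=p['color'][190:360,190:410,::-1];cv2.imwrite('pics/s3.png',cv2.resize(a,None,fx=2.5,fy=2.5))
E
```

```text
t 8.3167 board [-0.0766  0.0103  0.1179] rot [180.   20.4 149.6] F board [-11.4  -1.4  16.8]
fwd 10mm [-0.0187  0.      0.007 ] left 10mm [ 0.    0.02 -0.  ] up 10mm [-0.007   0.     -0.0187]
```

View pics/s3.png

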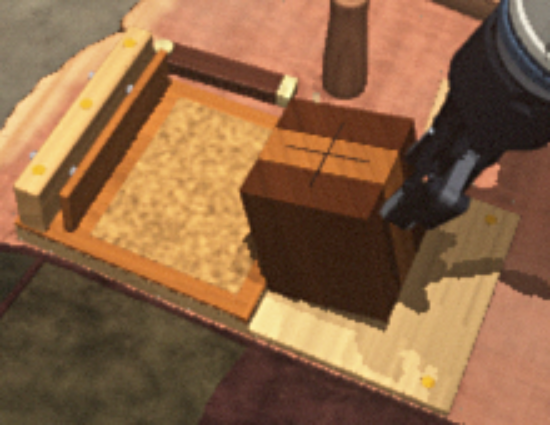

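The blank leans about 13° (top near (330,150)), but the force, 20 N, is mostly vertical: the tool isn't rising fast enough with the face. I'll raise it.

Request:
servo_tool(
  commands=[
    [0.5, -0.0014, 0, -0.0037, 0, 0, 0],
    [0.5, -0.0014, 0, -0.0037, 0, 0, 0],
    [0.5, -0.0014, 0, -0.0037, 0, 0, 0],
  ],
)

```text
clock: 8.62
ee_pos: [0.4981, -0.1782, 0.1193]
tcp_rot: [-180.0, 20.1, 149.6]
contact_force: [-0.7, -0.1, 0.9]
finger_gap: 0.505
grasp_force: 0.4
```

```bash
python3 go.py
```

```text
t 8.6167 board [-0.0777  0.0103  0.1193] rot [-180.    20.1  149.6] F board [-0.5 -0.4  0.9]
fwd 10mm [-0.0188  0.      0.0069] left 10mm [ 0.    0.02 -0.  ] up 10mm [-0.0069 -0.     -0.0188]
```

Request:
servo_tool(
  commands=[
    [0.5, -0.007, 0, -0.0017, 0, 0, 0],
    [0.5, -0.007, 0, -0.0017, 0, 0, 0],
    [0.5, -0.007, 0, -0.0017, 0, 0, 0],
  ],
)

```text
clock: 8.87
ee_pos: [0.5062, -0.1829, 0.1255]
tcp_rot: [-180.0, 20.1, 149.6]
contact_force: [-1.9, 1.1, -1.0]
finger_gap: 0.497
grasp_force: 0.4
```

```bash
python3 go.py
```

```text
t 8.8667 board [-0.0684  0.0103  0.1255] rot [-180.    20.1  149.6] F board [-2.2 -0.1 -1. ]
fwd 10mm [-0.0188  0.      0.0069] left 10mm [ 0.    0.02 -0.  ] up 10mm [-0.0069 -0.     -0.0188]
```

Request:
servo_tool(
  commands=[
    [0.5, -0.0066, 0, -0.0007, 0, 0, 0],
    [0.5, -0.0066, 0, -0.0007, 0, 0, 0],
    [0.5, -0.0066, 0, -0.0007, 0, 0, 0],
    [0.5, -0.0066, 0, -0.0007, 0, 0, 0],
  ],
)

```text
clock: 9.2
ee_pos: [0.5166, -0.189, 0.1317]
tcp_rot: [-180.0, 20.2, 149.6]
contact_force: [-0.3, 0.7, -0.6]
finger_gap: 0.502
grasp_force: 0.4
```

Request:
servo_tool(
  commands=[
    [0.5, -0.0065, 0, -0.0004, 0, 0, 0],
    [0.5, -0.0065, 0, -0.0004, 0, 0, 0],
    [0.5, -0.0065, 0, -0.0004, 0, 0, 0],
  ],
)

```text
clock: 9.45
ee_pos: [0.5243, -0.1935, 0.1357]
tcp_rot: [-180.0, 20.2, 149.6]
contact_force: [-0.2, -0.2, 0.0]
finger_gap: 0.502
grasp_force: 0.3
```

```bash
python3 go.py
```

```text
t 9.45 board [-0.0474  0.0103  0.1357] rot [-180.    20.2  149.6] F board [-0.1 -0.3  0. ]
fwd 10mm [-0.0188  0.      0.0069] left 10mm [ 0.    0.02 -0.  ] up 10mm [-0.0069 -0.     -0.0188]
```

Request:
servo_tool(
  commands=[
    [0.5, -0.0062, 0, 0.0005, 0, 0, 0],
    [0.5, -0.0062, 0, 0.0005, 0, 0, 0],
    [0.5, -0.0062, 0, 0.0005, 0, 0, 0],
    [0.5, -0.0062, 0, 0.0005, 0, 0, 0],
    [0.5, -0.0059, 0, 0.0012, 0, 0, 0],
    [0.5, -0.0059, 0, 0.0012, 0, 0, 0],
  ],
)

```text
clock: 9.95
ee_pos: [0.5398, -0.2026, 0.1399]
tcp_rot: [-180.0, 20.2, 149.6]
contact_force: [-1.5, -0.2, 0.3]
finger_gap: 0.504
grasp_force: 0.2
```

```bash
python3 go.py;  python3 - <<'E'
from workcell import arm
import cv2
p=arm.capture('scene');a=p['color'][190:360,190:410,::-1];cv2.imwrite('pics/s4.png',cv2.resize(a,None,fx=2.5,fy=2.5))
E
```

```text
t 9.95 board [-0.0295  0.0103  0.1399] rot [-180.    20.2  149.6] F board [-1.1 -0.9  0.3]
fwd 10mm [-0.0188  0.      0.0069] left 10mm [ 0.    0.02 -0.  ] up 10mm [-0.0069 -0.     -0.0188]
```

View pics/s4.png

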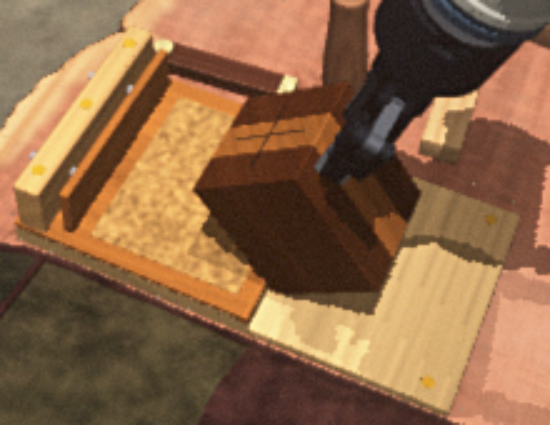

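The blank leans about 38° about the step with the fingers near its top edge (330,170); continuing.

Request:
servo_tool(
  commands=[
    [0.5, -0.0057, 0, 0.0016, 0, 0, 0],
    [0.5, -0.0057, 0, 0.0016, 0, 0, 0],
    [0.5, -0.0056, 0, 0.0021, 0, 0, 0],
    [0.5, -0.0056, 0, 0.0021, 0, 0, 0],
  ],
)

```text
clock: 10.33
ee_pos: [0.5502, -0.2087, 0.1406]
tcp_rot: [180.0, 20.2, 149.6]
contact_force: [-0.9, 0.1, 1.6]
finger_gap: 0.496
grasp_force: 0.8
```

Request:
servo_tool(
  commands=[
    [0.5, -0.0056, 0, 0.0021, 0, 0, 0],
    [0.5, -0.0056, 0, 0.0021, 0, 0, 0],
    [0.5, -0.0056, 0, 0.0021, 0, 0, 0],
    [0.5, 0, 0, 0, 0, 0, 0],
  ],
)

```text
clock: 10.67
ee_pos: [0.5577, -0.2132, 0.1397]
tcp_rot: [-180.0, 20.1, 149.6]
contact_force: [0.8, -0.4, -0.8]
finger_gap: 0.499
grasp_force: 0.0
```

```bash
python3 go.py;  python3 - <<'E'
from workcell import arm
import cv2,numpy as np
p=arm.capture('scene');a=p['color'][190:360,190:410,::-1];cv2.imwrite('pics/s5.png',cv2.resize(a,None,fx=2.5,fy=2.5))
E
```

```text
t 10.6667 board [-0.0087  0.0103  0.1397] rot [-180.    20.1  149.6] F board [ 0.9  0.1 -0.8]
fwd 10mm [-0.0188  0.      0.0069] left 10mm [ 0.    0.02 -0.  ] up 10mm [-0.0069 -0.     -0.0188]
```

View pics/s5.png

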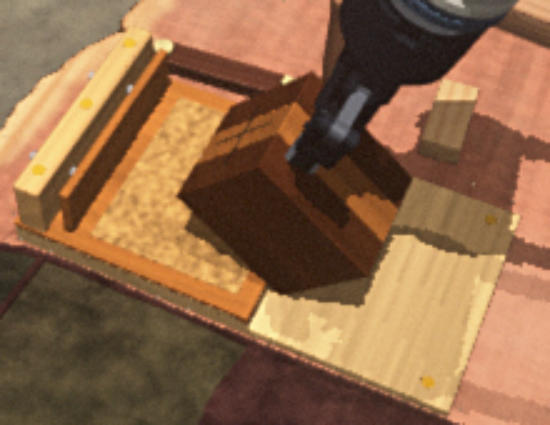

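The blank leans about 48° and the contact force is zero: it is starting to fall. I'll nudge it slightly further, then wait.

Request:
servo_tool(
  commands=[
    [0.5, -0.0056, 0, 0.0021, 0, 0, 0],
    [0.5, -0.0056, 0, 0.0021, 0, 0, 0],
    [0.5, -0.0056, 0, 0.0021, 0, 0, 0],
    [0.5, 0, 0, 0, 0, 0, 0],
    [0.5, 0, 0, 0, 0, 0, 0],
    [0.5, 0, 0, 0, 0, 0, 0],
    [0.5, 0, 0, 0, 0, 0, 0],
    [0.5, 0, 0, 0, 0, 0, 0],
  ],
)

```text
clock: 11.38
ee_pos: [0.5651, -0.2175, 0.1401]
tcp_rot: [180.0, 20.2, 149.6]
contact_force: [0.4, -0.1, 0.4]
finger_gap: 0.5
grasp_force: 0.0
```

```bash
python3 go.py "[-.07,.01,.14]" "[-.07,.01,.045]";  python3 - <<'E'
from workcell import arm
import cv2,numpy as np
p=arm.capture('scene');print([(np.round(d["location"],3),d["score"]) for d in arm.find_in(p,"leg_blank")])
m=arm.cut_out(p,"leg_blank")[0]["region"];r,c=np.nonzero(m);print(m.sum(),r.min(),r.max(),c.min(),c.max())
m=m.astype(np.uint8);cs,_=cv2.findContours(m,0,2);print(cv2.approxPolyDP(max(cs,key=cv2.contourArea),4,True).reshape(-1,2).tolist())
E
```

```text
t 11.3833 board [-1.000e-04  1.030e-02  1.401e-01] rot [180.   20.2 149.6] F board [0.4 0.1 0.4]
[-.07,.01,.14] tool shift [ 0.1313 -0.0006 -0.048 ] mm 69.9
[-.07,.01,.045] tool shift [ 0.0655 -0.      0.1784] mm 95.0
fwd 10mm [-0.0188  0.      0.0069] left 10mm [ 0.    0.02 -0.  ] up 10mm [-0.0069  0.     -0.0188]
[(array([ 0.603, -0.213,  0.114]), 0.92)]
4223 220 304 250 327
[[273, 220], [250, 256], [253, 282], [305, 304], [321, 277], [327, 248], [315, 256], [303, 255], [299, 248], [307, 233]]
```

Run:
```python
from geo import *
v=[.56,-.2264,np.radians(-30.4)]
for x0 in(-.02,-.012,0): print(x0,np.round(proj("scene",T(v,[[x0,.0575,.022],[x0+.112,.0575,.022],[x0,.0575,.114],[x0+.112,.0575,.114],[x0+.112,-.0345,.114],[x0,-.0345,.114]]))).tolist())
```

```text
-0.02 [[307.0, 307.0], [251.0, 285.0], [310.0, 277.0], [249.0, 254.0], [272.0, 218.0], [330.0, 238.0]]
-0.012 [[303.0, 305.0], [247.0, 283.0], [305.0, 276.0], [245.0, 253.0], [268.0, 217.0], [325.0, 237.0]]
0 [[296.0, 303.0], [241.0, 281.0], [298.0, 273.0], [239.0, 250.0], [262.0, 215.0], [319.0, 235.0]]
```

The mask corners match the blank lying flat with its base end at board x ≈ -0.018.

Request:
servo_tool(
  commands=[
    [0.5, 0.0656, 0, -0.024, 0, 0, 0],
    [0.5, 0.0656, 0, -0.024, 0, 0, 0],
    [0.5, 0.0218, 0, 0.0595, 0, 0, 0],
    [0.5, 0.0218, 0, 0.0595, 0, 0, 0],
    [0.5, 0.0218, 0, 0.0595, 0, 0, 0],
    [0.5, 0, 0, 0, 0, 0, 0],
    [0.5, 0, 0, 0, 0, 0, 0],
  ],
)

```text
clock: 12.12
ee_pos: [0.5037, -0.1817, 0.0432]
tcp_rot: [-180.0, 19.9, 149.6]
contact_force: [0.1, -0.5, 0.7]
finger_gap: 0.501
grasp_force: 0.0
```

```bash
python3 go.py "[-.035,.01,.045]"
```

```text
t 12.1167 board [-0.0712  0.0101  0.0432] rot [-180.    19.9  149.6] F board [ 0.3 -0.4  0.7]
[-.035,.01,.045] tool shift [-0.0692 -0.0001  0.0213] mm 36.2
fwd 10mm [-0.0188  0.      0.0068] left 10mm [ 0.    0.02 -0.  ] up 10mm [-0.0068 -0.     -0.0188]
```

Request:
servo_tool(
  commands=[
    [0.5, -0.0188, 0, 0.0068, 0, 0, 0],
    [0.5, -0.0188, 0, 0.0068, 0, 0, 0],
    [0.5, -0.0188, 0, 0.0068, 0, 0, 0],
    [0.5, -0.0038, 0, 0.0014, 0, 0, 0],
    [0.5, -0.0038, 0, 0.0014, 0, 0, 0],
    [0.5, -0.0038, 0, 0.0014, 0, 0, 0],
    [0.5, -0.0038, 0, 0.0014, 0, 0, 0],
    [0.5, -0.0038, 0, 0.0014, 0, 0, 0],
    [0.5, -0.0038, 0, 0.0014, 0, 0, 0],
    [0.5, -0.0038, 0, 0.0014, 0, 0, 0],
    [0.5, -0.0038, 0, 0.0014, 0, 0, 0],
  ],
)

```text
clock: 13.03
ee_pos: [0.5445, -0.2053, 0.0453]
tcp_rot: [180.0, 20.1, 149.6]
contact_force: [-5.3, 3.0, 4.0]
finger_gap: 0.5
grasp_force: 2.9
```

Request:
servo_tool(
  commands=[
    [0.5, -0.0038, 0, 0.0014, 0, 0, 0],
    [0.5, -0.0038, 0, 0.0014, 0, 0, 0],
    [0.5, -0.0038, 0, 0.0014, 0, 0, 0],
    [0.5, -0.0038, 0, 0.0014, 0, 0, 0],
  ],
)

```text
clock: 13.37
ee_pos: [0.5515, -0.2093, 0.0453]
tcp_rot: [180.0, 20.1, 149.6]
contact_force: [-5.3, 3.0, 4.4]
finger_gap: 0.499
grasp_force: 2.8
```

```bash
python3 go.py;  python3 - <<'E'
from workcell import arm
import cv2,numpy as np
p=arm.capture('scene')
m=arm.cut_out(p,"leg_blank")[0]["region"].astype(np.uint8)
cs,_=cv2.findContours(m,0,2);print(cv2.approxPolyDP(max(cs,key=cv2.contourArea),4,True).reshape(-1,2).tolist())
E
```

```text
t 13.3667 board [-0.016   0.0104  0.0453] rot [180.   20.1 149.6] F board [-6.1 -0.   4.4]
fwd 10mm [-0.0188  0.      0.0069] left 10mm [ 0.    0.02 -0.  ] up 10mm [-0.0069  0.     -0.0188]
[[267, 217], [243, 251], [245, 279], [299, 303], [315, 272], [321, 237]]
```

Request:
servo_tool(
  commands=[
    [0.5, -0.0038, 0, 0.0014, 0, 0, 0],
    [0.5, -0.0038, 0, 0.0014, 0, 0, 0],
    [0.5, -0.0038, 0, 0.0014, 0, 0, 0],
    [0.5, -0.0038, 0, 0.0014, 0, 0, 0],
    [0.5, -0.0038, 0, 0.0014, 0, 0, 0],
    [0.5, -0.0038, 0, 0.0014, 0, 0, 0],
    [0.5, -0.0038, 0, 0.0014, 0, 0, 0],
    [0.5, -0.0038, 0, 0.0014, 0, 0, 0],
    [0.5, -0.0038, 0, 0.0014, 0, 0, 0],
    [0.5, -0.0038, 0, 0.0014, 0, 0, 0],
    [0.5, -0.0038, 0, 0.0014, 0, 0, 0],
  ],
)

```text
clock: 14.38
ee_pos: [0.5707, -0.2207, 0.0451]
tcp_rot: [180.0, 20.1, 149.6]
contact_force: [-5.3, 2.3, 3.8]
finger_gap: 0.496
grasp_force: 2.8
```

Request:
servo_tool(
  commands=[
    [0.5, -0.0019, 0, 0.0007, 0, 0, 0],
    [0.5, -0.0019, 0, 0.0007, 0, 0, 0],
    [0.5, -0.0019, 0, 0.0007, 0, 0, 0],
    [0.5, -0.0019, 0, 0.0007, 0, 0, 0],
    [0.5, -0.0019, 0, 0.0007, 0, 0, 0],
    [0.5, -0.0019, 0, 0.0007, 0, 0, 0],
  ],
)

```text
clock: 14.88
ee_pos: [0.5759, -0.2238, 0.0452]
tcp_rot: [-180.0, 20.1, 149.6]
contact_force: [-4.5, 2.1, 4.7]
finger_gap: 0.497
grasp_force: 2.8
```

```bash
python3 go.py
```

```text
t 14.8833 board [0.0124 0.0103 0.0452] rot [-180.    20.1  149.6] F board [-4.9 -0.5  4.7]
fwd 10mm [-0.0188  0.      0.0069] left 10mm [ 0.    0.02 -0.  ] up 10mm [-0.0069 -0.     -0.0188]
```

Run:
```python
from geo import *
v=[.56,-.2264,np.radians(-30.4)]
for d in(.008,.012,.016,.02,.024):
    q=proj("scene",T(v,[[.165-d,.08,.022],[.165-d,.08,.066],[.165-d,-.08,.066],[.165-d,-.08,.022]]));print(d,np.round((q-[190,190]+.5)*3.5-.5).tolist())
```

```text
0.008 [[86.0, 321.0], [78.0, 272.0], [220.0, 67.0], [223.0, 118.0]]
0.012 [[93.0, 324.0], [85.0, 275.0], [226.0, 69.0], [229.0, 120.0]]
0.016 [[99.0, 327.0], [92.0, 278.0], [233.0, 71.0], [235.0, 122.0]]
0.02 [[106.0, 329.0], [99.0, 280.0], [239.0, 73.0], [241.0, 124.0]]
0.024 [[113.0, 332.0], [105.0, 283.0], [245.0, 76.0], [247.0, 127.0]]
```

Request:
servo_tool(
  commands=[
    [0.5, -0.0019, 0, 0.0007, 0, 0, 0],
    [0.5, -0.0019, 0, 0.0007, 0, 0, 0],
    [0.5, -0.0019, 0, 0.0007, 0, 0, 0],
  ],
)

```text
clock: 15.13
ee_pos: [0.5786, -0.2253, 0.0452]
tcp_rot: [180.0, 20.1, 149.6]
contact_force: [-4.9, 3.7, 4.0]
finger_gap: 0.499
grasp_force: 2.9
```

Request:
servo_tool(
  commands=[
    [0.5, -0.0019, 0, 0.0007, 0, 0, 0],
    [0.5, -0.0019, 0, 0.0007, 0, 0, 0],
  ],
)

```text
clock: 15.3
ee_pos: [0.5803, -0.2263, 0.0452]
tcp_rot: [180.0, 20.1, 149.6]
contact_force: [-5.3, 3.2, 4.5]
finger_gap: 0.5
grasp_force: 2.9
```

Request:
servo_tool(
  commands=[
    [0.5, -0.0009, 0, 0.0003, 0, 0, 0],
    [0.5, -0.0009, 0, 0.0003, 0, 0, 0],
    [0.5, -0.0009, 0, 0.0003, 0, 0, 0],
  ],
)

```text
clock: 15.55
ee_pos: [0.5815, -0.227, 0.0452]
tcp_rot: [180.0, 20.1, 149.6]
contact_force: [-4.9, 2.6, 4.4]
finger_gap: 0.5
grasp_force: 2.8
```

```bash
python3 go.py
```

```text
t 15.55 board [0.0189 0.0104 0.0452] rot [180.   20.1 149.6] F board [-5.6 -0.2  4.4]
fwd 10mm [-0.0188  0.      0.0069] left 10mm [ 0.    0.02 -0.  ] up 10mm [-0.0069  0.     -0.0188]
```

Request:
servo_tool(
  commands=[
    [0.5, -0.0009, 0, 0.0003, 0, 0, 0],
    [0.5, -0.0009, 0, 0.0003, 0, 0, 0],
    [0.5, -0.0009, 0, 0.0003, 0, 0, 0],
  ],
)

```text
clock: 15.8
ee_pos: [0.5827, -0.2277, 0.0452]
tcp_rot: [-180.0, 20.1, 149.6]
contact_force: [-4.7, 1.7, 3.2]
finger_gap: 0.498
grasp_force: 2.7
```

Request:
servo_tool(
  commands=[
    [0.5, -0.0009, 0, 0.0003, 0, 0, 0],
    [0.5, -0.0009, 0, 0.0003, 0, 0, 0],
    [0.5, -0.0009, 0, 0.0003, 0, 0, 0],
  ],
)

```text
clock: 16.05
ee_pos: [0.5839, -0.2284, 0.0452]
tcp_rot: [-180.0, 20.1, 149.6]
contact_force: [-4.4, 3.2, 3.8]
finger_gap: 0.495
grasp_force: 2.7
```

Request:
servo_tool(
  commands=[
    [0.5, -0.0009, 0, 0.0003, 0, 0, 0],
    [0.5, -0.0009, 0, 0.0003, 0, 0, 0],
    [0.5, -0.0009, 0, 0.0003, 0, 0, 0],
  ],
)

```text
clock: 16.3
ee_pos: [0.5852, -0.2292, 0.0452]
tcp_rot: [180.0, 20.1, 149.6]
contact_force: [-5.3, 2.6, 4.1]
finger_gap: 0.499
grasp_force: 2.7
```

Request:
servo_tool(
  commands=[
    [0.5, -0.0009, 0, 0.0003, 0, 0, 0],
    [0.5, -0.0009, 0, 0.0003, 0, 0, 0],
    [0.5, -0.0009, 0, 0.0003, 0, 0, 0],
  ],
)

```text
clock: 16.55
ee_pos: [0.5863, -0.2299, 0.0452]
tcp_rot: [-180.0, 20.1, 149.6]
contact_force: [-4.3, 2.1, 4.2]
finger_gap: 0.5
grasp_force: 2.6
```

Request:
servo_tool(
  commands=[
    [0.5, -0.0009, 0, 0.0003, 0, 0, 0],
    [0.5, -0.0009, 0, 0.0003, 0, 0, 0],
    [0.5, -0.0009, 0, 0.0003, 0, 0, 0],
  ],
)

```text
clock: 16.8
ee_pos: [0.5876, -0.2306, 0.0452]
tcp_rot: [180.0, 20.1, 149.6]
contact_force: [-4.6, 2.9, 3.1]
finger_gap: 0.503
grasp_force: 2.8
```

Request:
servo_tool(
  commands=[
    [0.5, -0.0009, 0, 0.0003, 0, 0, 0],
    [0.5, -0.0009, 0, 0.0003, 0, 0, 0],
    [0.5, -0.0009, 0, 0.0003, 0, 0, 0],
  ],
)

```text
clock: 17.05
ee_pos: [0.5878, -0.2307, 0.0451]
tcp_rot: [-180.0, 19.9, 149.6]
contact_force: [-14.2, 6.3, 9.8]
finger_gap: 0.499
grasp_force: 7.8
```

Request:
servo_tool(
  commands=[
    [0.5, 0, 0, 0, 0, 0, 0],
    [0.5, 0, 0, 0, 0, 0, 0],
    [0.5, 0, 0, 0, 0, 0, 0],
    [0.5, 0, 0, 0, 0, 0, 0],
  ],
)

```text
clock: 17.38
ee_pos: [0.5878, -0.2307, 0.0451]
tcp_rot: [-180.0, 19.9, 149.6]
contact_force: [-11.3, 6.7, 8.5]
finger_gap: 0.501
grasp_force: 6.7
```

```bash
python3 go.py
```

```text
t 17.3833 board [0.0261 0.0104 0.0451] rot [-180.    19.9  149.6] F board [-13.1   0.1   8.5]
fwd 10mm [-0.0188  0.      0.0068] left 10mm [ 0.    0.02 -0.  ] up 10mm [-0.0068 -0.     -0.0188]
```

Request:
servo_tool(
  commands=[
    [0.5, -0.0005, 0, 0.0002, 0, 0, 0],
    [0.5, 0, 0, 0, 0, 0, 0],
    [0.5, 0, 0, 0, 0, 0, 0],
  ],
)

```text
clock: 17.63
ee_pos: [0.5878, -0.2307, 0.0451]
tcp_rot: [-180.0, 19.9, 149.6]
contact_force: [-12.5, 7.8, 9.3]
finger_gap: 0.499
grasp_force: 7.6
```

```bash
python3 go.py;  python3 - <<'E'
from workcell import arm
from geo import *
import cv2
p=arm.capture('scene')
m=arm.cut_out(p,"leg_blank")[0]["region"].astype(np.uint8)
cs,_=cv2.findContours(m,0,2);print(cv2.approxPolyDP(max(cs,key=cv2.contourArea),4,True).reshape(-1,2).tolist())
v=[.56,-.2264,np.radians(-30.4)];x0=.035
print(np.round(proj("scene",T(v,[[x0,.0575,.022],[x0+.112,.0575,.022],[x0,.0575,.114],[x0+.112,.0575,.114],[x0+.112,-.0345,.114],[x0,-.0345,.114]]))).tolist())
a=p['color'][190:360,190:410,::-1];cv2.imwrite('pics/s6.png',cv2.resize(a,None,fx=3,fy=3))
E
```

```text
t 17.6333 board [0.0262 0.0104 0.0451] rot [-180.    19.9  149.6] F board [-14.8   0.4   9.3]
fwd 10mm [-0.0188  0.      0.0068] left 10mm [ 0.    0.02 -0.  ] up 10mm [-0.0068 -0.     -0.0188]
[[244, 210], [222, 242], [225, 272], [279, 294], [299, 249], [299, 229]]
[[279.0, 296.0], [225.0, 274.0], [279.0, 266.0], [221.0, 244.0], [245.0, 209.0], [301.0, 228.0]]
```

View pics/s6.png

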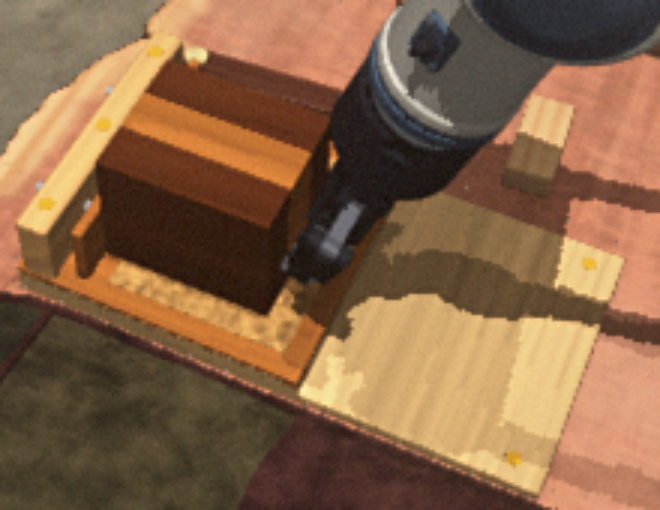

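The blank lies square against the facing plate (contact at about (100,210)–(165,60) in the crop), with a push of 14.8 N. I'll hold it, then withdraw.

Request:
servo_tool(
  commands=[
    [0.5, -0.0003, 0, 0.0001, 0, 0, 0],
    [0.5, 0, 0, 0, 0, 0, 0],
    [0.5, 0, 0, 0, 0, 0, 0],
    [0.5, 0, 0, 0, 0, 0, 0],
    [0.5, 0, 0, 0, 0, 0, 0],
    [0.5, 0, 0, 0, 0, 0, 0],
    [0.5, 0, 0, 0, 0, 0, 0],
    [0.5, 0, 0, 0, 0, 0, 0],
    [0.5, 0, 0, 0, 0, 0, 0],
    [0.5, 0, 0, 0, 0, 0, 0],
    [0.5, 0, 0, 0, 0, 0, 0],
    [0.5, 0, 0, 0, 0, 0, 0],
  ],
)

```text
clock: 18.73
ee_pos: [0.5878, -0.2307, 0.0452]
tcp_rot: [-180.0, 19.9, 149.6]
contact_force: [-14.5, 7.7, 10.0]
finger_gap: 0.503
grasp_force: 8.0
```

Request:
servo_tool(
  commands=[
    [0.5, 0.0019, 0, -0.0007, 0, 0, 0],
    [0.5, 0.0038, 0, -0.0014, 0, 0, 0],
    [0.5, 0.0188, 0, -0.0068, 0, 0, 0],
    [0.5, 0.0376, 0, -0.0136, 0, 0, 0],
    [0.5, 0.0376, 0, -0.0136, 0, 0, 0],
    [0.5, 0.01, 0, -0.045, 0, 0, 0],
    [0.5, 0, 0, -0.05, 0, 0, 0],
    [0.5, 0, 0, -0.05, 0, 0, 0],
    [0.5, 0, 0, 0, 0, 0, 0],
    [0.5, 0, 0, 0, 0, 0, 0],
    [0.5, 0, 0, 0, 0, 0, 0],
    [0.5, 0, 0, 0, 0, 0, 0],
  ],
)

```text
clock: 19.73
ee_pos: [0.5178, -0.1899, 0.1096]
tcp_rot: [-180.0, 20.0, 149.6]
contact_force: [-0.6, 0.5, 0.9]
finger_gap: 0.496
grasp_force: 0.0
```

```bash
python3 go.py;  python3 - <<'E'
from workcell import arm
import cv2,numpy as np
p=arm.capture('scene')
m=arm.cut_out(p,"leg_blank")[0]["region"].astype(np.uint8)
cs,_=cv2.findContours(m,0,2);print(cv2.approxPolyDP(max(cs,key=cv2.contourArea),4,True).reshape(-1,2).tolist())
for o in("peg","offcut","bevel"): print(o,[np.round(d["location"],3).tolist() for d in arm.find_in(p,o)[:1]])
E
```

```text
t 19.7333 board [-0.0549  0.0101  0.1096] rot [-180.    20.   149.6] F board [-0.8  0.1  0.9]
fwd 10mm [-0.0188  0.      0.0068] left 10mm [ 0.    0.02 -0.  ] up 10mm [-0.0068 -0.     -0.0188]
[[245, 210], [222, 243], [225, 273], [278, 294], [298, 259], [300, 229]]
peg [[0.498, -0.364, 0.068]]
offcut []
bevel [[0.586, -0.388, 0.01]]
```

The blank stayed at the plate after release. The peg and bevel are where they started; the detector missed the offcut in this last picture, but the arm never went near it.

```bash
python3 -c "
from workcell import arm
print(arm.finish_job())"
```

```text
the job is handed in; nothing more can be done
None
```

The blank was slid to the step, tipped onto the bed, pressed square against the facing plate at about 15–16 N for over a second and released, with the job handed in at about 20 s; push readings I saw peaked at about 20 N, the peg and bevel checked out unmoved, and the offcut was not detected in the last check though the arm never went near it.

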